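# Load a slide holder under the spring clip of a colorimeter's reading stage

### The arm

A 6-joint arm with a two-finger parallel gripper is mounted at the origin on the work surface. World frame = base frame: x ahead of the robot, y to its left, z up, the work surface at z = 0. Lengths are in m, angles in rad, forces in N, time in s.
With the tool pointing down it reaches from about 0.35 to 0.975 m from the base axis. Payload 17.4 kg.
Tool frame: the origin (TCP) lies at the very end of the fingers, on their centre line; the grasp point (between the pads) lies 19 mm behind it; x points along the fingers, z is the direction in which the jaws open and shut, and the axes are right-handed (so a half turn about x gives the same grasp; the last joint's range is limited). The gripper opens to 85 mm and grips with 20 to 120 N. Pads are 22 mm wide; open, the fingers measure 114 mm over their backs; the gripper's body (76 mm by 85 mm) begins 54 mm behind the grasp point. The pads swing forward as they close: fully open they stand 13 mm farther back than shut.
Start: joints at [1.301, 0.116, 1.442, -0, 1.584, -0.038], TCP at [0.155, 0.657, 0.231] pointing down, gripper open.
Joint ranges: [-2.83, 2.83], [-0.83, 2.19], [0.07, 2.5], [-1.14, 4.28], [0.01, 3], [-2.97, 2.97]. Speed limits (rad/s): [1.89, 1.89, 2.22, 3.14, 3.14, 3.14].

### API

Orientations are given as [roll, pitch, yaw] about the fixed x, y, z axes, in that order (R = Rz(yaw) Ry(pitch) Rx(roll)).
In Python, from plant import * gives the robot as it stands.
- The arm moves only by the tool arm_command, never from a script. Its argument "increments" is text: rows parted by semicolons, each of 7 numbers parted by spaces: the shift along the tool's x, y, z in m, then the turn, a rotation vector about the tool's x, y, z in rad, then the finger opening in m, from 0 to 0.0854. A call has 1 to 8 rows; each row shifts and turns the commanded pose from where the row before left it, along the tool's axes as they then stand; what a row does not reach is not made up. A row lasts 1/12 s, in which the tool goes at most 41.7 mm and 7.16 degrees, less where a joint would pass 70% of its speed; a pose out of reach is approached as far as the arm can. A call is refused whole if a number of a shift passes 0.0417 or a number of a turn 0.125, either way. A call with a gripper value outside its range is refused whole. The fingers move at their own pace and stop on an object; the grip force is fixed at half the most. Time passes only in rows, so rows that do not move let the fingers close. It gives the time, the measured TCP pose, the force and the opening at its end, in the units of the state.
- get_state(): the state, without advancing time (a new reading comes with each control period).
- read_camera(name): name is "scene" or "top"; returns the picture (480x640x3 uint8, red, green, blue); there is no depth.
- calibration(name): a dict with "mtx" (3x3 intrinsics, pixels), "rvec" (rotation vector, rad) and "tvec" (3), from world to camera coordinates, as OpenCV has them. Camera axes: x right, y down, z forward; pixel columns grow to the right and rows downward; lengths in m; the calibration is good to about 2 mm. A picture is of the moment at which its call begins. calibration takes no time and is no camera call.
- close_job(): hands the job in, once; it reports no verdict.
The state is a dict: "t": time; "q": joint angles; "dq": joint speeds; "joint_efforts": joint torques, N m; "position": TCP position; "tcp_rot": TCP orientation; "force": force on the tool from outside, world axes, zero at the start; "wrist_torque": the same for the moment, N m; "gripper_width": opening from 0.0 (shut) to 1.0 (fully open).
Only numpy, scipy, OpenCV 4.12 (cv2) and the standard library are available. Lean on these libraries where they do the work, as an engineer would, in place of code of your own. Each camera call takes 0.05 s, during which the arm holds its last target. There are 200 camera calls.

### The job

Load the slide holder that lies on the colorimeter's reading stage: press the spring clip's long paddle down with one fingertip so that its foot rises, and keep it down while the other fingertip pushes the holder along the stage, under the raised foot, fully home against the stop. Then let the clip go so that its foot comes down on the holder and keeps it there. Only press and push; do not pick the holder up, and leave everything else on the bench where it stands.

Things in the scene. Friction and masses are not known exactly. Their poses are not given: they have to be found in the camera images.
- stage: Bench colorimeter, fixed. Origin on the bench below its aluminium reading stage; +x: the way the holder is pushed, +y: towards the paddle, z up; 'stage x, y' below are in this frame. Flat stage top 30 mm above the bench, x -95 to 80 mm, y -40 to 50. Guide rails 5 mm high at y = +-27.5 to +-32 form a 55 mm channel. Clip pivot posts at y 36 to 48, x -90 and 71, rise to 54 mm above the bench.
- stop (a point): Middle of the stop's face at the stage's top, at stage x = 70, y = 0 mm: a steel bar 6 mm high across the channel's far end. The holder is home when its front edge touches it.
- housing (a point): Middle of the top of the colorimeter's white housing with a dark display: 175 x 72 mm, 55 mm high, along the stage's other side (stage y -40 to -112 mm).
- paddle (a point): Middle of the top of the clip's paddle, a flat steel bar 104 mm long (stage x -89 to 15 mm), 24 mm wide (y 57 to 80), alongside the stage over bare bench. At rest its middle is 43 mm above the bench, sloping up outward 0.28 rad. Its top is at 37 mm when clip = 0.20, level at 35 mm when 0.28, 31 mm fully down. Pressed anywhere along it, 2 N at first, 5 to 7 N fully; a fingertip can slide along it.
- clip (a joint): Turn of the spring clip about its pivot (along stage x, at y = 40 mm, 48 mm above the bench): 0 at rest, grows as the paddle goes down, 0.42 rad fully down; springs back when let go. At 0 the foot blocks the holder, at 0.20 it is level with or rests on the holder's top, above 0.25 the holder passes freely below.
- foot (a point): Underside of the clip's foot, a steel tab 14 mm wide (stage x 49 to 63 mm, y -8 to 0) that hangs from the clip's arm over the channel. At rest it is 1 mm above the stage; it rises as the paddle is pressed.
- holder_center (a point): Centre of the slide holder to load: a flat grey plastic frame with a glass, 70 (x) x 50 (y) x 10 mm, about 90 g, flat on the stage in the channel, top 40 mm above the bench, front edge 7 to 34 mm short of the foot. Home, this point is at stage x = 35, y within 2.5 mm of 0; the rear edge, to be pushed, is then at x = 0. A fingertip 33 to 35.5 mm above the bench meets that edge and holds a paddle well down.
- spare_holder: a second slide holder of the same make, lying on the bench on the robot's side of the colorimeter; not used
- vial: small glass vial with a white cap, 26 mm across, 55 mm high, standing just beyond the stage's stop; origin: centre of its underside
- reagent_bottle: amber bottle, 52 mm across, 95 mm high, standing beside the colorimeter on its clip side; origin: centre of its underside
- lens_cap: black plastic cap, 28 mm across, 22 mm high, standing on the colorimeter's white housing (top 55 mm above the bench); origin: centre of its underside
- cuvette_box: small white plastic box, 60 x 36 x 30 mm, lying on the bench along the housing; origin: centre of its underside
- wide_jar: squat clear jar with a black lid, 60 mm across, 70 mm high, out on the right of the bench; origin: centre of its underside
Things that resemble listed ones, but are neither listed nor needed, are in the scene too. Leave any yellow look-alike of the part that bears holder_center alone.

How it is judged:
By the outcome, as a careful person would: the job done as asked, in the order asked, and still so for the second after the job is handed in, with the robot touching nothing.
It also fails if it takes over 35 s, if anything falls off the work surface, if the arm or the gripper's body presses on something with over 40 N, if the wrist force passes 120 N, or if a joint passes its speed limit or range.

## Working session

There is one attempt and no reset: what is moved stays moved. The work goes in short steps, Python scripts to look and compute and a tool call to move; the robot and the scene stay as the last step left them, time stands still between calls to the robot, and variables do not carry over. Pictures are saved under pics/ and viewed, on a budget of 10 in all, crops included, one or two more only if the job needs it, and the job is handed in when it is done.

Besides the shell and the picture viewer there is one more tool, called after "Call:" as name(argument=value, ...) on one line, values as JSON. arm_command: Moves the arm, as the interface text tells. Its arguments: {"type":"object","properties":{"increments":{"type":"string"}},"required":["increments"]}

```bash
ls; mkdir -p pics; python3 - <<'E'
from plant import *
import cv2
for n in ("scene","top"):
    im=read_camera(n); cv2.imwrite(f"pics/{n}0.png",im[:,:,::-1]); c=calibration(n)
    R=cv2.Rodrigues(np.array(c["rvec"]))[0] if 'np' in globals() else None
    print(n,c)
s=get_state(); print(s)
E
```

```text
pics
scene {'mtx': array([[435.41118073,   0.        , 317.06091518],
       [  0.        , 435.41118073, 241.95255365],
       [  0.        ,   0.        ,   1.        ]]), 'rvec': array([ 1.8718314 ,  1.44840376, -0.65695014]), 'tvec': array([-0.08837533, -0.29967949,  1.33034205])}
top {'mtx': array([[521.6594199 ,   0.        , 318.51785911],
       [  0.        , 521.6594199 , 244.91020041],
       [  0.        ,   0.        ,   1.        ]]), 'rvec': array([ 2.10058294, -2.14555692,  0.18109349]), 'tvec': array([-0.05980033,  0.54815607,  1.15968365])}
{'t': 0.1, 'q': array([ 1.30118665e+00,  1.16408164e-01,  1.44220900e+00, -3.53124207e-05,
        1.58395608e+00, -3.78235650e-02]), 'dq': array([-1.78154675e-03, -2.58504783e-03, -1.71685841e-03, -3.60172342e-04,
        5.99781001e-05,  5.60603592e-04]), 'joint_efforts': array([ 9.56652038e-04, -7.33658338e+01, -6.33799839e+01,  8.49598518e-05,
        5.30934412e-03, -2.47725313e-05]), 'position': array([0.15504859, 0.65678161, 0.23064958]), 'tcp_rot': array([ 3.13976244,  1.56981511, -1.80441309]), 'force': array([-0.19577623, -0.04520085, -0.55717527]), 'wrist_torque': array([ 0.02129102,  0.02519728, -0.03112364]), 'gripper_width': 0.9986025231474575}
```

View pics/top0.png

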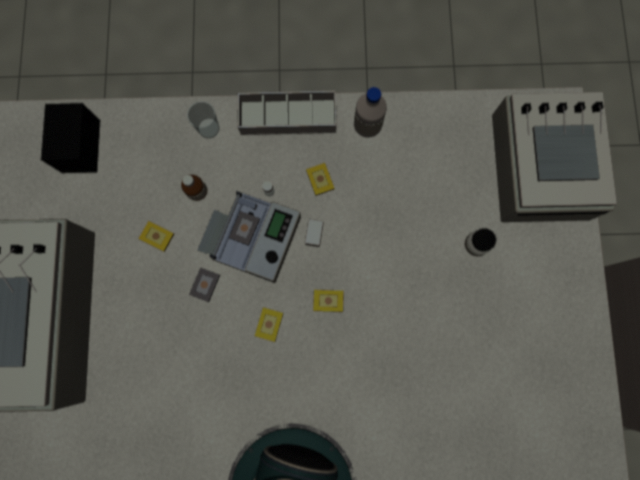

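View pics/scene0.png

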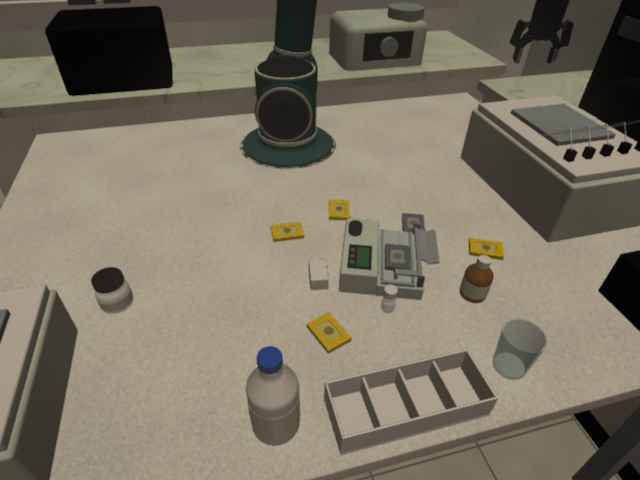

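The top view shows the colorimeter around (258,232), a grey holder on its stage at (242,228), a second grey holder on the bench at (204,285), and yellow look-alikes at (156,236), (320,179), (328,300) and (269,324). The grey holder on the stage is the one to load, and the one at (204,285) is the spare. An enlarged crop should confirm this.

```bash
python3 - <<'E'
import cv2,numpy as np
a=cv2.imread("pics/top0.png")[180:290,190:310]; b=cv2.imread("pics/scene0.png")[205:315,330:450]
o=np.hstack([cv2.resize(a,(400,367),interpolation=cv2.INTER_CUBIC),cv2.resize(b,(400,367),interpolation=cv2.INTER_CUBIC)])
cv2.imwrite("pics/crop0.png",np.clip(o*1.6,0,255).astype('uint8'))
E
```

```text
(no output)
```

View pics/crop0.png

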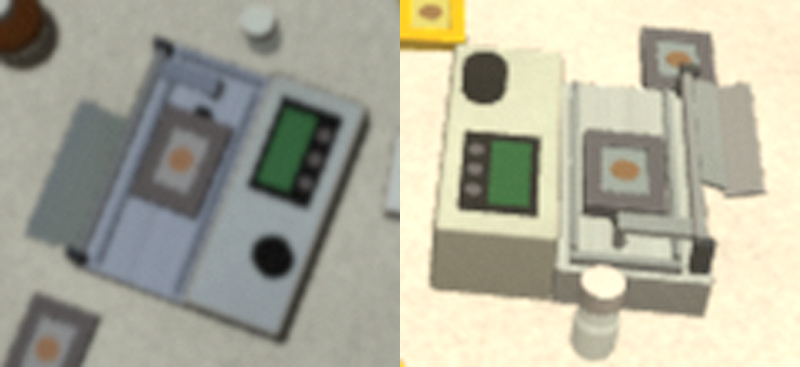

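The crop confirms it: the grey holder lies in the channel behind the foot (top-view crop (180,160)), and the stop end faces the vial. The black pivot posts are at crop (163,47) and (77,255), and the paddle is on the left. Next I'll measure the posts, the holder dot and the housing.

```bash
cat > h.py <<'E'
import cv2,numpy as np
from plant import *
def cam(n):
    c=calibration(n); R=cv2.Rodrigues(c["rvec"])[0]; return c["mtx"],R,np.ravel(c["tvec"])
def ray(n,p):
    K,R,t=cam(n); return -R.T@t, R.T@np.linalg.inv(K)@np.array([p[0],p[1],1.])
def onplane(n,p,z):
    o,d=ray(n,p); return (o+d*(z-o[2])/d[2])
def tri(p,q):
    (o,d),(u,e)=ray("top",p),ray("scene",q)
    s=np.linalg.lstsq(np.c_[d,-e],u-o,rcond=None)[0]; a,b=o+d*s[0],u+e*s[1]; return (a+b)/2,np.linalg.norm(a-b)
def blobs(m,x0,y0,x1,y1,w=None,amin=4):
    k=np.zeros_like(m);k[y0:y1,x0:x1]=m[y0:y1,x0:x1]
    n,l,s,c=cv2.connectedComponentsWithStats(k); return [(s[i,4],c[i].round(2)) for i in range(1,n) if s[i,4]>=amin]
E
python3 - <<'E'
from h import *
R={"top":(190,180,310,290),"scene":(330,205,450,315)}
for n in R:
    im=cv2.imread(f"pics/{n}0.png"); h=cv2.cvtColor(im,cv2.COLOR_BGR2HSV)
    print(n,"dark",blobs((im.max(2)<55).astype('uint8'),*R[n]))
    print("orange",blobs(((h[...,0]<18)&(h[...,1]>90)&(h[...,2]>60)).astype('uint8'),*R[n]))
    if n=="top":
        g=((h[...,1]<45)&(h[...,2]>60)).astype('uint8')
for c,z in (((163,47),.054),((77,255),.054),((180,160),.04),((275,72),.055),((370,108),.055),((282,338),.055),((200,112),.03)):
    p=(c[0]/3.3333-.35+190,c[1]/3.3333-.35+180); print(c,onplane("top",p,z).round(4))
E
```

```text
top dark [(np.int32(283), array([197.51, 189.86])), (np.int32(19), array([239.16, 193.89])), (np.int32(5), array([255., 207.])), (np.int32(378), array([279.25, 225.52])), (np.int32(83), array([235.33, 225.48])), (np.int32(127), array([250.79, 226.95])), (np.int32(139), array([285.97, 250.36])), (np.int32(118), array([271.33, 256.47])), (np.int32(24), array([212.67, 256.42])), (np.int32(32), array([214.47, 283.16]))]
orange [(np.int32(19), array([243.79, 227.37])), (np.int32(21), array([203.86, 284.19]))]
scene dark [(np.int32(156), array([354.74, 227.87])), (np.int32(4), array([413. , 230.5])), (np.int32(211), array([357.73, 257.24])), (np.int32(19), array([389.26, 267.84])), (np.int32(51), array([419.9 , 281.86]))]
orange [(np.int32(11), array([338.64, 208.09])), (np.int32(20), array([413.1 , 222.25])), (np.int32(29), array([397.  , 255.41]))]
(163, 47) [0.6724 0.1142 0.054 ]
(77, 255) [0.525  0.1727 0.054 ]
(180, 160) [0.5936 0.1039 0.04  ]
(275, 72) [0.652  0.0351 0.055 ]
(370, 108) [ 0.6245 -0.0313  0.055 ]
(282, 338) [0.4642 0.0311 0.055 ]
(200, 112) [0.6305 0.0913 0.03  ]
```

```bash
cat >> h.py <<'E'
from scipy.spatial.transform import Rotation as Ro
YAW=-.378; O=np.array([.5922,.1014]); ex=np.array([np.cos(YAW),np.sin(YAW)]); ey=np.array([-ex[1],ex[0]])
def world(x,y): return O+x*ex+y*ey
def stage(p): d=np.asarray(p)[:2]-O; return np.array([d@ex,d@ey])
def rep(x,y,z,sgn=None):
    s=get_state(); A=Ro.from_euler('xyz',s["tcp_rot"]).as_matrix(); p=s["position"]
    print("t",round(s["t"],2),"pos",p.round(4),"stage",(stage(p)*1e3).round(1),"F",s["force"].round(1),"w",round(s["gripper_width"],3),"q",s["q"].round(2))
    best=None
    for g in (1,-1):
        z_=np.r_[g*ey,0]; x_=np.array([0,0,-1.]); D=np.c_[x_,np.cross(z_,x_),z_]
        rv=Ro.from_matrix(A.T@D).as_rotvec()
        print("g",g,"rotvec",rv.round(4),"shift in final tool axes mm",(1e3*D.T@(np.r_[world(x,y),z]-p)).round(1), "now axes",(1e3*A.T@(np.r_[world(x,y),z]-p)).round(1))
E
python3 - <<'E'
from h import *
print(tri((243.79,227.37),(397,255.41)), tri((203.86,284.19),(413.1,222.25)))
P=tri((243.79,227.37),(397,255.41))[0]; print("holder stage",stage(P)*1e3)
print("holder top-plane",stage(onplane("top",(243.79,227.37),.04))*1e3)
print("posts scene", tri((239.16,193.89),(419.9,281.86)))
print("box top corner",tri((65,220),(548,165)),"near",onplane("top",(55,410),.13), "bottom",onplane("top",(93,233),0),onplane("top",(85,405),0))
rep(-.058,.031,.12)
print(world(-.3,.1),world(-.2,.15))
E
```

```text
(array([0.59418052, 0.10309426, 0.03914796]), np.float64(0.001319902145103058)) (array([0.46535021, 0.20187268, 0.00939157]), np.float64(0.0007347613341015141))
holder stage [1.21541638 2.30559341]
holder top-plane [1.07430702 2.7901273 ]
posts scene (array([0.67593973, 0.11496652, 0.04012135]), np.float64(0.00019320651857235164))
box top corner (array([0.57422407, 0.43115921, 0.19843989]), np.float64(0.032189748190516496)) near [0.19967266 0.47585373 0.13      ] bottom [0.597311   0.47728519 0.        ] [0.19403695 0.47262947 0.        ]
t 0.1 pos [0.155  0.6568 0.2306] stage [-611.3  354.8] F [-0.2 -0.  -0.6] w 0.999 q [ 1.3   0.12  1.44 -0.    1.58 -0.04]
g 1 rotvec [ 1.462e-01 -1.000e-03  1.000e-04] shift in final tool axes mm [ 110.6 -553.3 -323.8] now axes [ 111.  -500.2 -400.9]
g -1 rotvec [-2.9954e+00 -1.0000e-04 -1.5000e-03] shift in final tool axes mm [110.6 553.3 323.8] now axes [ 111.  -500.2 -400.9]
[0.35028485 0.30505918] [0.46167844 0.31462317]
```

Call:
arm_command(increments="-0.033 0 0 0.073 0 0 0.06; -0.033 0 0 0.073 0 0 0.06; -0.033 0 0 0 0 0 0.06; 0 -0.0345 -0.0204 0 0 0 0.06; 0 -0.0345 -0.0204 0 0 0 0.06; 0 -0.0345 -0.0204 0 0 0 0.06; 0 -0.0345 -0.0204 0 0 0 0.06; 0 -0.0345 -0.0204 0 0 0 0.06")

```text
t: 0.77
position: [0.2784, 0.4969, 0.3299]
tcp_rot: [3.051, 1.57, -2.039]
force: [0.2, -0.3, 1.1]
gripper_width: 0.705
```

Call:
arm_command(increments="0 -0.0345 -0.0204 0 0 0 0.06; 0 -0.0345 -0.0204 0 0 0 0.06; 0 -0.0345 -0.0204 0 0 0 0.06; 0 -0.0345 -0.0204 0 0 0 0.06; 0 -0.0345 -0.0204 0 0 0 0.06; 0.04 0 0 0 0 0 0.06; 0.04 0 0 0 0 0 0.06; 0.04 0 0 0 0 0 0.06")

```text
t: 1.43
position: [0.401, 0.3392, 0.2089]
tcp_rot: [-0.505, 1.57, 0.686]
force: [0.9, 0.2, -0.1]
gripper_width: 0.703
```

```bash
python3 - <<'E'
from h import *
rep(-.2667,.1508,.02)
E
```

```text
t 1.43 pos [0.401  0.3392 0.2089] stage [-265.5  150.4] F [ 0.9  0.2 -0.1] w 0.703 q [ 0.65 -0.21  1.79  0.    1.56 -0.54]
g 1 rotvec [-0.0016  0.0009  0.0005] shift in final tool axes mm [188.9   1.2   0.4] now axes [188.9   1.3   0.2]
g -1 rotvec [ 3.14e+00  8.00e-04 -1.50e-03] shift in final tool axes mm [188.9  -1.2  -0.4] now axes [188.9   1.3   0.2]
```

Call:
arm_command(increments="0.039 0 0 0 0 0 0.06; 0.039 0 0 0 0 0 0.06; 0.039 0 0 0 0 0 0.06; 0.039 0 0 0 0 0 0.06; 0.038 0 0 0 0 0 0.06; 0.005 0 0 0 0 0 0.06; 0.003 0 0 0 0 0 0.06; 0 0 0 0 0 0 0.06")

```text
t: 2.1
position: [0.401, 0.3404, 0.0096]
tcp_rot: [-0.537, 1.57, 0.656]
force: [0.2, 0.3, 0.7]
gripper_width: 0.702
```

Call:
arm_command(increments="0.002 0 0 0 0 0 0.06; 0.002 0 0 0 0 0 0.06; 0 0 0 0 0 0 0.06")

```text
t: 2.35
position: [0.4011, 0.3405, 0.0056]
tcp_rot: [-0.556, 1.569, 0.637]
force: [0.3, 0.3, -0.8]
gripper_width: 0.704
```

Call:
arm_command(increments="0.002 0 0 0 0 0 0.06; 0.001 0 0 0 0 0 0.06; 0 0 0 0 0 0 0.06")

```text
t: 2.6
position: [0.4005, 0.3401, 0.0013]
tcp_rot: [-0.03, 1.571, 1.163]
force: [-0.1, -0.1, -0.5]
gripper_width: 0.697
```

Call:
arm_command(increments="0.002 0 0 0 0 0 0.06; 0.001 0 0 0 0 0 0.06; 0 0 0 0 0 0 0.06")

```text
t: 2.85
position: [0.4004, 0.34, -0.002]
tcp_rot: [2.636, 1.57, -2.454]
force: [0.0, 0.6, 0.3]
gripper_width: 0.701
```

Call:
arm_command(increments="0.001 0 0 0 0 0 0.06; 0.001 0 0 0 0 0 0.06; 0 0 0 0 0 0 0.06")

```text
t: 3.1
position: [0.4004, 0.34, -0.0039]
tcp_rot: [2.579, 1.571, -2.511]
force: [-0.8, 0.1, 0.8]
gripper_width: 0.699
```

Call:
arm_command(increments="0.001 0 0 0 0 0 0.06; 0 0 0 0 0 0 0.06")

```text
t: 3.27
position: [0.4005, 0.34, -0.0048]
tcp_rot: [2.619, 1.571, -2.471]
force: [0.5, -0.3, 1.3]
gripper_width: 0.702
```

Call:
arm_command(increments="0.001 0 0 0 0 0 0.06; 0 0 0 0 0 0 0.06")

```text
t: 3.43
position: [0.4006, 0.3401, -0.0051]
tcp_rot: [3.015, 1.571, -2.075]
force: [-4.2, -2.5, 10.1]
gripper_width: 0.702
```

Call:
arm_command(increments="-0.035 0 0 0 0 0 0.06; -0.035 0 0 0 0 0 0.06; -0.035 0 0 0 0 0 0.06; -0.03 0 0 0 0 0 0.06; 0 -0.0349 -0.0199 0 0 0 0.06; 0 -0.0349 -0.0199 0 0 0 0.06; 0 -0.0349 -0.0199 0 0 0 0.06; 0 -0.0349 -0.0199 0 0 0 0.06")

```text
t: 4.1
position: [0.5017, 0.2132, 0.1297]
tcp_rot: [-0.847, 1.57, 0.347]
force: [0.7, 1.1, -0.4]
gripper_width: 0.704
```

Call:
arm_command(increments="0 -0.0349 -0.0199 0 0 0 0.06; 0 -0.0349 -0.0199 0 0 0 0.06; 0.02 0 0 0 0 0 0.06; 0.02 0 0 0 0 0 0.06; 0 0 0 0 0 0 0.06")

```text
t: 4.52
position: [0.5498, 0.1508, 0.0854]
tcp_rot: [2.164, 1.566, -2.928]
force: [-0.9, 0.2, -1.7]
gripper_width: 0.703
```

```bash
python3 - <<'E'
from h import *
rep(-.056,.031,.0295)
a=read_camera("top")[170:300,180:320,::-1]; b=read_camera("scene")[180:310,320:460,::-1]
o=np.hstack([cv2.resize(a,(400,371),interpolation=cv2.INTER_CUBIC),cv2.resize(b,(400,371),interpolation=cv2.INTER_CUBIC)])
cv2.imwrite("pics/c1.png",np.clip(o*1.6,0,255).astype('uint8'))
E
```

```text
t 4.52 pos [0.5498 0.1508 0.0854] stage [-57.6  30.2] F [-0.9  0.2 -1.7] w 0.703 q [ 0.22 -0.03  1.83  0.    1.34 -0.97]
g 1 rotvec [-0.0012 -0.0028 -0.0042] shift in final tool axes mm [55.9 -1.6  0.8] now axes [55.9 -1.8  0.9]
g -1 rotvec [ 3.1404 -0.0066  0.0044] shift in final tool axes mm [55.9  1.6 -0.8] now axes [55.9 -1.8  0.9]
```

View pics/c1.png

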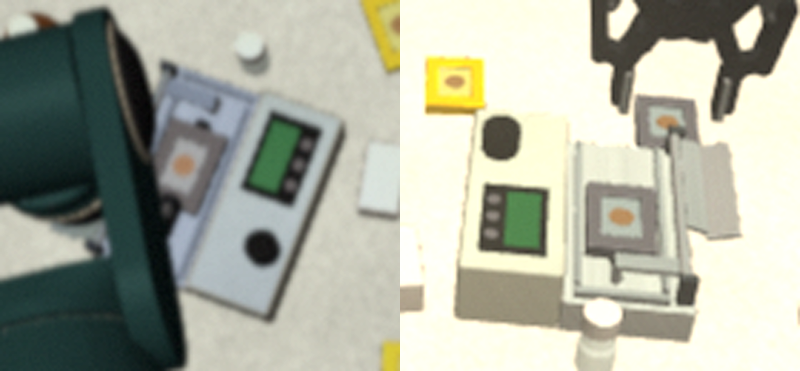

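The scene crop shows both fingertips in the air above the stage, at (622,105) for the channel finger and (722,115) for the paddle finger. The top crop shows the channel finger at (170,208), just behind the holder. I'll check their stage coordinates by rays.

```bash
python3 - <<'E'
from h import *
for c in ((622,113),(722,118)):
    print(stage(onplane("scene",(320+(c[0]-400)/2.857,180+c[1]/2.857),.0904))*1e3)
print(stage(onplane("top",(180+170/2.857,170+208/2.857),.0904))*1e3)
E
```

```text
[-51.88640349  -2.47192344]
[-55.55119265  68.85155521]
[-42.53769866 -12.70695105]
```

Call:
arm_command(increments="0.02 0 0 0 0 0.004 0.06; 0.02 0 0 0 0 0 0.06; 0.005 0 0 0 0 0 0.06; 0 0 0 0 0 0 0.06")

```text
t: 4.95
position: [0.5506, 0.1522, 0.0442]
tcp_rot: [1.699, 1.566, 2.893]
force: [0.8, 0.2, 0.0]
gripper_width: 0.701
```

Call:
arm_command(increments="0.004 0 0 0 0 0 0.06; 0.003 0 0 0 0 0 0.06; 0 0 0 0 0 0 0.06")

```text
t: 5.2
position: [0.5512, 0.1521, 0.0378]
tcp_rot: [1.446, 1.567, 2.639]
force: [-0.7, 0.3, 0.4]
gripper_width: 0.702
```

Call:
arm_command(increments="0.004 0 0 0 0 0 0.06; 0.003 0 0 0 0 0 0.06; 0 0 0 0 0 0 0.06")

```text
t: 5.45
position: [0.5512, 0.1514, 0.0305]
tcp_rot: [1.77, 1.568, 2.963]
force: [-2.4, -4.6, 7.0]
gripper_width: 0.703
```

```bash
python3 - <<'E'
from h import *
rep(-.046,.031,.0290)
E
```

```text
t 5.45 pos [0.5512 0.1514 0.0305] stage [-56.6  31.3] F [-2.4 -4.6  7. ] w 0.703 q [ 0.22  0.02  1.88  0.    1.25 -0.97]
g 1 rotvec [ 0.0001 -0.0006 -0.0032] shift in final tool axes mm [  1.5 -10.6  -0.3] now axes [  1.5 -10.6  -0.3]
g -1 rotvec [-3.1415e+00  5.0000e-03 -1.0000e-03] shift in final tool axes mm [ 1.5 10.6  0.3] now axes [  1.5 -10.6  -0.3]
```

Call:
arm_command(increments="0.001 0 0 0 0 0 0.06; 0 0 0 0 0 0 0.06")

```text
t: 5.62
position: [0.5513, 0.1514, 0.03]
tcp_rot: [1.719, 1.568, 2.912]
force: [-3.2, -5.9, 8.8]
gripper_width: 0.701
```

```bash
python3 - <<'E'
from h import *
rep(-.046,.031,.0290)
b=read_camera("scene")[195:305,350:450,::-1]
cv2.imwrite("pics/c2.png",np.clip(cv2.resize(b,(545,600),interpolation=cv2.INTER_CUBIC)*1.5,0,255).astype('uint8'))
E
```

```text
t 5.62 pos [0.5513 0.1514 0.03  ] stage [-56.5  31.4] F [-3.2 -5.9  8.8] w 0.701 q [ 0.22  0.02  1.88  0.    1.24 -0.97]
g 1 rotvec [ 0.     -0.0005 -0.0031] shift in final tool axes mm [  1.  -10.5  -0.4] now axes [  0.9 -10.5  -0.4]
g -1 rotvec [-3.1415e+00  4.8000e-03 -7.0000e-04] shift in final tool axes mm [ 1.  10.5  0.4] now axes [  0.9 -10.5  -0.4]
```

View pics/c2.png

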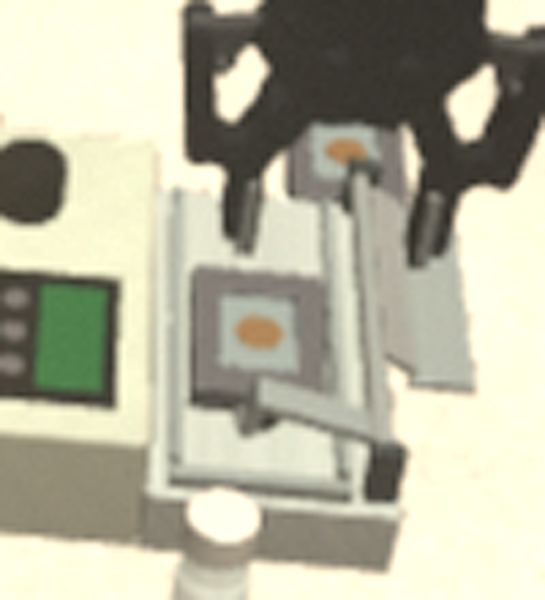

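The foot has risen: its arm slants up at (255,415). The channel finger is clear behind the holder at (240,240), and the paddle is pressed at (425,250). I'll push now.

Call:
arm_command(increments="0.0007 0 0 0 0 0 0.06; 0 -0.003 0 0 0 0 0.06; 0 -0.003 0 0 0 0 0.06; 0 -0.003 0 0 0 0 0.06; 0 -0.003 0 0 0 0 0.06; 0 -0.003 0 0 0 0 0.06; 0 -0.003 0 0 0 0 0.06; 0 0 0 0 0 0 0.06")

```text
t: 6.33
position: [0.5682, 0.1455, 0.0291]
tcp_rot: [1.346, 1.567, 2.538]
force: [-1.3, 1.6, 5.3]
gripper_width: 0.702
```

```bash
python3 - <<'E'
from h import *
rep(-.011,.031,.0293)
b=read_camera("scene")[195:305,350:450,::-1]; h=cv2.cvtColor(b.copy(),cv2.COLOR_BGR2HSV)
for a,c in blobs(((h[...,0]<18)&(h[...,1]>90)&(h[...,2]>60)).astype('uint8'),0,0,100,110): print(a,stage(onplane("scene",c+[350,195],.039))*1e3)
E
```

```text
t 6.33 pos [0.5682 0.1455 0.0291] stage [-38.6  32.1] F [-1.3  1.6  5.3] w 0.702 q [ 0.21  0.06  1.84  0.    1.24 -0.99]
g 1 rotvec [ 0.0001  0.0008 -0.0037] shift in final tool axes mm [ -0.2 -27.6  -1.1] now axes [ -0.3 -27.6  -1.1]
g -1 rotvec [-3.1414e+00  5.8000e-03  1.3000e-03] shift in final tool axes mm [-0.2 27.6  1.1] now axes [ -0.3 -27.6  -1.1]
31 [8.83333432 2.61582193]
```

Call:
arm_command(increments="0 -0.003 0 0 0 0 0.06; 0 -0.003 0 0 0 0 0.06; 0 -0.003 0 0 0 0 0.06; 0 -0.003 0 0 0 0 0.06; 0 -0.003 0 0 0 0 0.06; 0 -0.003 0 0 0 0 0.06; 0 -0.003 0 0 0 0 0.06; 0 0 0 0 0 0 0.06")

```text
t: 7.05
position: [0.5877, 0.1377, 0.0291]
tcp_rot: [1.359, 1.567, 2.552]
force: [-2.0, 2.4, 6.4]
gripper_width: 0.704
```

Call:
arm_command(increments="0 -0.002 0 0 0 0 0.06; 0 -0.001 0 0 0 0 0.06; 0 0 0 0 0 0 0.06")

```text
t: 7.3
position: [0.5902, 0.1367, 0.029]
tcp_rot: [1.389, 1.567, 2.582]
force: [-3.2, 1.2, 6.0]
gripper_width: 0.705
```

```bash
python3 - <<'E'
from h import *
rep(-.011,.031,.0293)
b=read_camera("scene")[195:305,350:450,::-1]; h=cv2.cvtColor(b.copy(),cv2.COLOR_BGR2HSV)
for a,c in blobs(((h[...,0]<18)&(h[...,1]>90)&(h[...,2]>60)).astype('uint8'),0,0,100,110): print(a,stage(onplane("scene",c+[350,195],.039))*1e3)
E
```

```text
t 7.3 pos [0.5902 0.1367 0.029 ] stage [-14.9  32.1] F [-3.2  1.2  6. ] w 0.705 q [ 0.18  0.1   1.8   0.    1.25 -1.01]
g 1 rotvec [ 0.0003  0.0007 -0.004 ] shift in final tool axes mm [-0.3 -3.9 -1.1] now axes [-0.3 -3.9 -1.1]
g -1 rotvec [-3.1413e+00  6.2000e-03  1.1000e-03] shift in final tool axes mm [-0.3  3.9  1.1] now axes [-0.3 -3.9 -1.1]
4 [29.77317201 -2.37721714]
```

Call:
arm_command(increments="0 -0.001 0 0 0 0 0.06; 0 -0.001 0 0 0 0 0.06; 0 0 0 0 0 0 0.06")

```text
t: 7.6
position: [0.592, 0.136, 0.029]
tcp_rot: [1.397, 1.567, 2.591]
force: [-3.3, 1.6, 5.9]
gripper_width: 0.705
```

Call:
arm_command(increments="0 -0.001 0 0 0 0 0.06; 0 0 0 0 0 0 0.06")

```text
t: 7.77
position: [0.5929, 0.1356, 0.029]
tcp_rot: [1.397, 1.567, 2.59]
force: [-3.6, 2.4, 6.2]
gripper_width: 0.703
```

Call:
arm_command(increments="0 -0.001 0 0 0 0 0.06; 0 0 0 0 0 0 0.06")

```text
t: 7.93
position: [0.5938, 0.1353, 0.029]
tcp_rot: [1.385, 1.567, 2.578]
force: [-3.9, 1.5, 5.8]
gripper_width: 0.704
```

Call:
arm_command(increments="0 -0.001 0 0 0 0 0.06; 0 0 0 0 0 0 0.06")

```text
t: 8.1
position: [0.5946, 0.135, 0.029]
tcp_rot: [1.412, 1.566, 2.605]
force: [-5.4, 1.7, 6.1]
gripper_width: 0.7
```

Call:
arm_command(increments="0 -0.0007 0 0 0 0 0.06; 0 0 0 0 0 0 0.06")

```text
t: 8.27
position: [0.5948, 0.1349, 0.0289]
tcp_rot: [1.459, 1.565, 2.652]
force: [-9.5, 4.1, 8.8]
gripper_width: 0.701
```

Call:
arm_command(increments="0 -0.0005 0 0 0 0 0.06; 0 0 0 0 0 0 0.06")

```text
t: 8.43
position: [0.5949, 0.1349, 0.0289]
tcp_rot: [1.504, 1.564, 2.697]
force: [-12.2, 5.6, 9.1]
gripper_width: 0.7
```

Call:
arm_command(increments="0 0.002 0 0 0 0 0.06; 0 0.002 0 0 0 0 0.06; 0 0 0 0 0 0 0.06")

```text
t: 8.68
position: [0.5928, 0.1358, 0.0295]
tcp_rot: [0.893, 1.569, 2.085]
force: [1.0, 0.7, 5.2]
gripper_width: 0.705
```

```bash
python3 - <<'E'
from h import *
rep(-.011,.031,.0293)
a=read_camera("top")[180:290,200:300,::-1];b=read_camera("scene")[195:305,350:450,::-1]
o=np.hstack([cv2.resize(x,(400,440),interpolation=cv2.INTER_CUBIC) for x in (a,b)])
cv2.imwrite("pics/c3.png",np.clip(o*1.5,0,255).astype('uint8'))
E
```

```text
t 8.68 pos [0.5928 0.1358 0.0295] stage [-12.1  32.2] F [1.  0.7 5.2] w 0.705 q [ 0.18  0.1   1.8   0.    1.25 -1.01]
g 1 rotvec [ 0.0001  0.0014 -0.0017] shift in final tool axes mm [ 0.2 -1.1 -1.2] now axes [ 0.2 -1.1 -1.2]
g -1 rotvec [-3.1415e+00  2.7000e-03  2.2000e-03] shift in final tool axes mm [0.2 1.1 1.2] now axes [ 0.2 -1.1 -1.2]
```

View pics/c3.png

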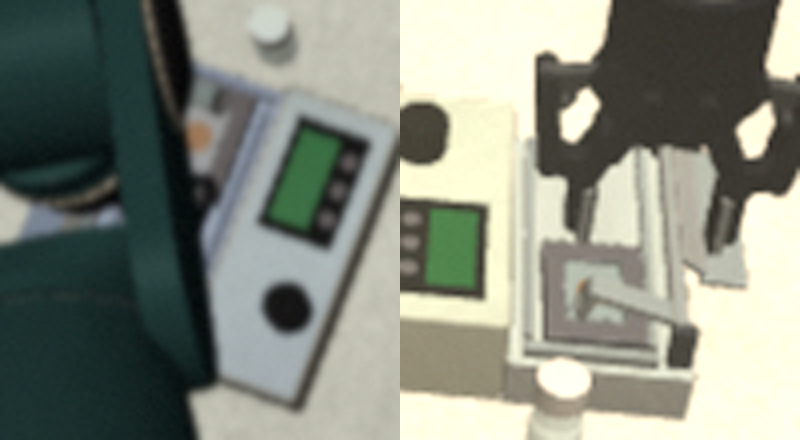

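The pushing force rose to 13 N with no further motion, and the scene crop shows the holder's front edge at about (600,345), against the stop bar. I'll let the clip up gently.

Call:
arm_command(increments="0 0.002 0 0 0 0 0.06; -0.002 0 0 0 0 0 0.06; -0.002 0 0 0 0 0 0.06; -0.002 0 0 0 0 0 0.06; -0.003 0 0 0 0 0 0.06; -0.005 0 0 0 0 0 0.06; -0.01 0 0 0 0 0 0.06; -0.02 0 0 0 0 0 0.06")

```text
t: 9.45
position: [0.5893, 0.1361, 0.0714]
tcp_rot: [1.828, 1.564, 3.021]
force: [0.3, 0.3, -0.5]
gripper_width: 0.698
```

Call:
arm_command(increments="-0.03 0 0 0 0 0 0.06; -0.03 0 0 0 0 0 0.06; -0.03 0 0 0 0 0 0.06; 0 0.035 0.02 0 0 0 0.06; 0 0.035 0.02 0 0 0 0.06; 0 0.035 0.02 0 0 0 0.06; 0 0.035 0.02 0 0 0 0.06; 0 0.035 0.02 0 0 0 0.06")

```text
t: 10.12
position: [0.4635, 0.2947, 0.1642]
tcp_rot: [1.361, 1.567, 2.554]
force: [0.2, 0.1, 0.1]
gripper_width: 0.704
```

Call:
arm_command(increments="0 0.035 0.02 0 0 0 0.06; 0 0.035 0.02 0 0 0 0.06; 0 0.035 0.02 0 0 0 0.06; 0 0 0 0 0 0 0.06")

```text
t: 10.45
position: [0.3856, 0.3922, 0.1646]
tcp_rot: [1.279, 1.566, 2.476]
force: [0.4, -0.3, 0.1]
gripper_width: 0.703
```

```bash
python3 - <<'E'
from h import *
rep(-.011,.031,.0293)
T=read_camera("top")[...,::-1].copy();S=read_camera("scene")[...,::-1].copy()
for n,im,R in (("top",T,(190,180,310,290)),("scene",S,(330,205,450,315))):
    h=cv2.cvtColor(im,cv2.COLOR_BGR2HSV)
    for a,c in blobs(((h[...,0]<18)&(h[...,1]>90)&(h[...,2]>60)).astype('uint8'),*R): print(n,a,c,stage(onplane(n,c,.039))*1e3)
o=np.hstack([cv2.resize(x,(400,440),interpolation=cv2.INTER_CUBIC) for x in (T[180:290,200:300],S[195:305,350:450])])
cv2.imwrite("pics/c4.png",np.clip(o*1.5,0,255).astype('uint8'))
E
```

```text
t 10.45 pos [0.3856 0.3922 0.1646] stage [-299.3  194. ] F [ 0.4 -0.3  0.1] w 0.703 q [ 0.74 -0.13  1.8   0.01  1.48 -0.45]
g 1 rotvec [ 0.0044  0.0015 -0.005 ] shift in final tool axes mm [ 135.3 -288.3 -163. ] now axes [ 133.6 -288.3 -164.5]
g -1 rotvec [-3.1372e+00  7.9000e-03  2.3000e-03] shift in final tool axes mm [135.3 288.3 163. ] now axes [ 133.6 -288.3 -164.5]
top 21 [249.   213.62] [36.3764239   3.88725143]
top 21 [203.86 284.19] [-155.48548913   39.41647779]
scene 10 [338.9 208.1] [-146.78245493 -129.34000683]
scene 20 [413.1  222.25] [-115.40303102   39.77751972]
```

View pics/c4.png

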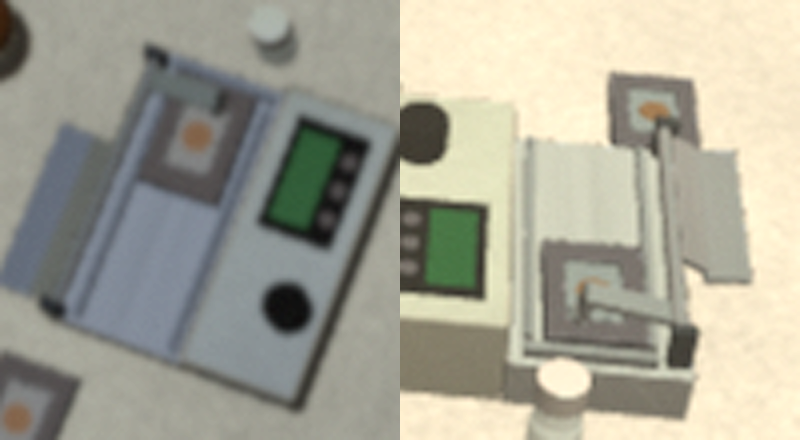

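The holder dot now reads stage x of about 36 (home is 35), and the front edge is against the stop in both views. The foot rests on the holder, the paddle has sprung part way up, and nothing else has moved. I'll hand it in.

```bash
python3 -c "
from plant import *
print(close_job())"
```

```text
the job is handed in; nothing more can be done
None
```

The slide holder is loaded: it is fully home against the stop, and the clip's foot is down on top of it. I handed the job in at about 10.5 s of the 35 s allowed.

**What I did:**
- I first touched an empty patch of bench with the fingers 60 mm apart. This showed the fingertips sit 5 mm above the TCP at that opening.
- With one fingertip I pressed the paddle down to about 34 mm, which raised the foot. With the other I pushed the holder's rear edge about 35 mm, under the foot.
- At the end the push force rose to about 13 N with no further motion. I backed off a few millimetres, let the clip up gently and moved the arm clear.

**Last checks:**
- **Home position:** the top view puts the holder's centre at stage x ≈ 36 mm (home is 35), with its front edge against the stop.
- **Foot:** the pictures show it resting on the holder, with the paddle sprung part way back up.
- **Robot and bench:** the gripper was clear, and the tool force was near zero. The parts in the last crops (spare holder, vial, housing and lens cap) had not visibly moved. The jar, the cuvette box and most of the bottle were outside those crops, but the arm did not go near them.

**Disagreement:** the ray measurement put the holder at stage y ≈ 3.9 mm, outside the 2.5 mm limit. The channel leaves the holder only ±2.5 mm of play, so I took this as error in my stage-pose estimate and the 2 mm calibration. In the final scene view the foot's arm covered most of the holder's dot, so that view gave no second reading.

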